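# Sweep the offcuts into the catch bay

## Robot

A 6-joint arm with a two-finger parallel gripper is mounted at the origin on the work surface. World frame = base frame: x ahead of the robot, y to its left, z up, the work surface at z = 0. Lengths are in m, angles in rad, forces in N, time in s.
With the tool pointing down it reaches from about 0.3 to 0.775 m from the base axis. Payload 14.6 kg.
Tool frame: the origin (TCP) lies midway between the tips of the shut fingers; the grasp point (between the pads) lies 19 mm behind it; z points along the fingers, y is the line along which they close (so a half turn about z gives the same grasp; the last joint's range is limited). The gripper opens to 94 mm and grips with 3 to 60 N. Pads are 16 mm wide; open, the fingers measure 119 mm over their backs; the gripper's body (75 mm by 177 mm) begins 78 mm behind the grasp point.
Start: joints at [-1.318, 0.3, 1.521, -0, 1.321, -0.067], TCP at [0.173, -0.522, 0.205] pointing down, gripper open.
Joint ranges: [-3.03, 3.03], [-0.79, 2.21], [0.23, 2.52], [-1.04, 4.18], [0, 3.07], [-2.55, 2.55]. Speed limits (rad/s): [2.22, 2.22, 2.57, 3.14, 3.14, 3.14].

## Interface

Orientations are given as [roll, pitch, yaw] about the fixed x, y, z axes, in that order (R = Rz(yaw) Ry(pitch) Rx(roll)).
In Python, from station import telemetry, optics, ctrl gives the robot as it stands.
- The arm moves only by the tool carry_out, never from a script. Its argument "plan" is a list that holds one entry, the list of rows, each a list of 7 numbers: the shift along the tool's x, y, z in mm, then the turn, a rotation vector about the tool's x, y, z in rad, then the finger opening in mm, from 0 to 94. A call has 1 to 20 rows; each row shifts and turns the commanded pose from where the row before left it, along the tool's axes as they then stand; what a row does not reach is not made up. A row lasts 1/12 s, in which the tool goes at most 41.7 mm and 7.16 degrees, less where a joint would pass 70% of its speed; a pose out of reach is approached as far as the arm can. A call with a gripper value outside its range is refused whole. The fingers move at their own pace and stop on an object; "squeeze" is the grip in N (left out, the last holds). Time passes only in rows, so rows that do not move let the fingers close. It gives the time, the measured TCP pose, the force, the opening and the grip force at its end, in the units of the state.
- telemetry.get_obs(): the state, without advancing time (a new reading comes with each control period).
- optics.camera(name): name is "scene" or "top"; returns a dict with "pixels" (384x512x3 uint8, red, green, blue), "intrinsics" (3x3 intrinsics, pixels), "origin" and "rotation" of the camera in the world. Camera axes: x right, y down, z forward; pixel columns grow to the right and rows downward; lengths in m; the calibration is good to about 2 mm. A picture is of the moment at which its call begins. There is no depth.
- ctrl.hand_in(): hands the job in; it is judged then, once.
The state is a dict: "time_s": time; "qpos": joint angles; "joint_vel": joint speeds; "tau": joint torques, N m; "ee_pos": TCP position; "eef_rot": TCP orientation; "force": force on the tool from outside, world axes, zero at the start; "moment": the same for the moment, N m; "grip_width": finger opening in m; "grip_force": force on a finger pad.
Only numpy, scipy, OpenCV 4.12 (cv2) and the standard library are available. Lean on these libraries where they do the work, as an engineer would, in place of code of your own. Each camera call takes 0.05 s, during which the arm holds its last target. There are 200 camera calls.

## Task

Clear the luthier's bench: with the fingertips, sweep the three loose wooden offcuts (the small blocks) along the bench through the open side of the three-sided wooden catch bay, so that all three come to rest on the bench inside it. Only push them, never pick one up, and leave the finished bridge, the tin and all the other things standing where they are.

Things in the scene. Friction and masses are not known exactly. Their poses are not given: they have to be found in the camera images.
- bay: catch bay: three dark wooden strips, 15 mm thick and 30 mm high, screwed to the bench as three sides of a rectangle (no floor of its own, the bench runs through). Inside 220 mm wide and 160 mm deep. Origin on the bench at the middle of the open side; +y points into the bay, so the inside is x -110 to 110 mm, y 0 to 160 mm
- offcut_plain: loose light-wood offcut, a plain rectangular block, 40 x 28 mm in plan (x, y), 22 mm high, about 25 g; lies flat on the bench, origin at the centre of its underside, z up.
- offcut_step: loose light-wood offcut with a step, 40 x 28 mm in plan (x, y), 22 mm high, about 25 g; lies flat on the bench, origin at the centre of its underside, z up. The top is only 12 mm high over the last 16 mm at its +x end
- offcut_notch: loose light-wood offcut with a saw notch, 40 x 28 mm in plan (x, y), 22 mm high, about 25 g; lies flat on the bench, origin at the centre of its underside, z up. A slot 10 mm wide and 8 mm deep runs along y across the middle of its top
- bridge: finished light-wood instrument bridge standing on two feet, 54 x 14 mm in plan (x, y), 41 mm high; leave alone. Origin at the centre of its underside
- tin: round aluminium tin, 46 mm diameter, 28 mm high; leave alone. Origin at the centre of its underside
- glue: white glue bottle, 52 mm diameter, 140 mm high, beyond the work; leave alone. Origin at the centre of its underside
- hammer: hammer lying on the bench, 260 mm long along its x, to the robot's right; leave alone. Origin on the bench under it, near the middle
- screwdriver: screwdriver lying on the bench, 180 mm long along its x, beyond the work; leave alone. Origin on the bench under it, near the middle
- mug: white mug, 76 mm diameter, 85 mm high, handle at its +y, beyond the work; leave alone. Origin at the centre of its underside
- varnish: amber glass jar, 60 mm diameter, 80 mm high, far right; leave alone. Origin at the centre of its underside

How it is judged:
By the outcome, as a careful person would: the job done as asked, in the order asked, and still so for the second after the job is handed in, with the robot touching nothing.
It also fails if it takes over 70 s, if anything falls off the work surface, if the arm or the gripper's body presses on something with over 40 N, if the wrist force passes 120 N, or if a joint passes its speed limit or range.

## Working session

There is one attempt and no reset: what is moved stays moved. The work goes in short steps, Python scripts to look and compute and a tool call to move; the robot and the scene stay as the last step left them, time stands still between calls to the robot, and variables do not carry over. Pictures are saved under pics/ and viewed, at most 10 in all, crops included, and the job is handed in when it is done.

Besides the shell and the picture viewer there is one more tool, called after "Call:" in YAML: its name, and indented under it one key for each argument. carry_out: Moves the arm, as the interface text tells. Its arguments: {"type":"object","properties":{"plan":{"type":"array","items":{"type":"array","items":{"type":"array","items":{"type":"number"}}}},"squeeze":{"type":"number"}},"required":["plan"]}

```bash
mkdir -p pics; cat > h.py <<'E'
import numpy as np, cv2
from station import telemetry, optics, ctrl
def snap(n,f):
    c=optics.camera(n); cv2.imwrite('pics/'+f,c['pixels'][:,:,::-1]); return c
def ray(c,u,v,z=0.):
    d=np.array(c['rotation'])@np.linalg.inv(np.array(c['intrinsics']))@[u,v,1.]
    o=np.array(c['origin']); return o+d*(z-o[2])/d[2]
E
python3 - <<'E'
from h import *
s=telemetry.get_obs(); print(s['time_s'],s['ee_pos'],s['eef_rot'],s['grip_width'])
for n in('top','scene'):
    c=snap(n,n+'1.png'); print(c['origin'],np.round(c['rotation'],3).tolist(),np.array(c['intrinsics']).tolist())
E
```

```text
0.0 [ 0.17284852 -0.52185046  0.20486911] [-3.14040825e+00 -6.81175174e-05  3.19847693e-01] 0.09402974163323931
[ 0.54128534 -0.16782833  0.84536199] [-3.041, -0.002, -1.543] [[366.2887281198405, 0.0, 257.12196559445675], [0.0, 366.2887281198405, 193.10129788238208], [0.0, 0.0, 1.0]]
[ 1.29306434 -0.36941577  0.85965756] [-2.404, -0.016, 1.307] [[462.9786078360514, 0.0, 260.3339938922869], [0.0, 462.9786078360514, 195.1256842526523], [0.0, 0.0, 1.0]]
```

View pics/top1.png

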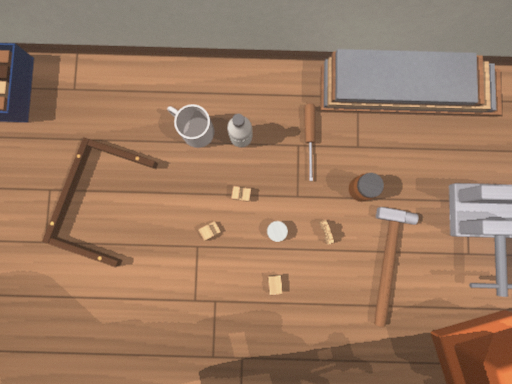

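View pics/scene1.png

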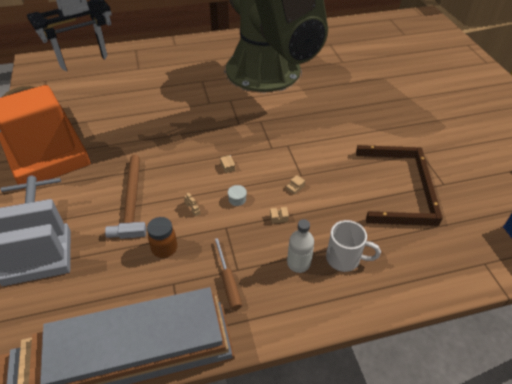

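The top view shows the bay at left, with open ends at (156,164) and (120,263). The offcuts are at (241,193), (209,231) and (275,285), the tin at (277,231) and the bridge at (327,231). Camera rotations are given as rpy, so I'll convert them.

```bash
cat > h.py <<'E'
import numpy as np, cv2
from scipy.spatial.transform import Rotation as Ro
from station import telemetry, optics, ctrl
def snap(n,f):
    c=optics.camera(n); cv2.imwrite('pics/'+f,c['pixels'][:,:,::-1]); return c
def ray(c,u,v,z=0.):
    R=Ro.from_euler('xyz',c['rotation']).as_matrix()
    d=R@np.linalg.inv(np.array(c['intrinsics']))@[u,v,1.]
    o=np.array(c['origin']); return (o+d*(z-o[2])/d[2])[:2]
def blocks(c):
    m=cv2.inRange(cv2.cvtColor(c['pixels'],cv2.COLOR_RGB2HSV),(14,60,150),(32,170,255))
    m=cv2.morphologyEx(m,cv2.MORPH_CLOSE,np.ones((5,5),np.uint8))
    for k in cv2.findContours(m,0,2)[0]:
        if 60<cv2.contourArea(k)<700:
            r=cv2.minAreaRect(k); p=np.array([ray(c,*q,.02) for q in cv2.boxPoints(r)])
            print('blk',np.round(r[0]),cv2.contourArea(k),'ctr mm',np.round(p.mean(0)*1e3),'corners',np.round(p*1e3).astype(int).tolist())
E
python3 - <<'E'
from h import *
c=snap('top','top2.png'); blocks(c)
for n,u,v,z in [('bayBL',84,143,.03),('bayBR',48,240,.03),('endL',156,164,.03),('endR',120,263,.03),('tin',277,231,.028),('bridge',327,231,.03),('mug',193,120,.085),('glue',239,121,.14),('sdtip',311,180,.0)]: print(n,np.round(ray(c,u,v,z)*1e3))
s=cv2.resize(c['pixels'][125:325,30:350],None,fx=2.5,fy=2.5,interpolation=2); cv2.imwrite('pics/crop.png',s[:,:,::-1])
E
```

```text
blk [275. 285.] 229.5 ctr mm [ 422. -211.] corners [[441, -194], [445, -224], [403, -228], [400, -198]]
blk [210. 232.] 241.0 ctr mm [534. -63.] corners [[542, -35], [563, -72], [526, -92], [506, -55]]
blk [326. 231.] 175.0 ctr mm [ 543. -325.] corners [[568, -307], [573, -331], [517, -342], [513, -318]]
blk [240. 191.] 245.5 ctr mm [ 628. -129.] corners [[609, -105], [652, -109], [647, -153], [604, -148]]
blk [409.  83.] 527.5 ctr mm [ 894. -515.] corners [[836, -323], [951, -325], [952, -709], [837, -702]]
bayBL [727. 228.]
bayBR [507. 291.]
endL [683.  62.]
endR [461. 129.]
tin [ 540. -214.]
bridge [ 544. -324.]
mug [771. -26.]
glue [ 755. -128.]
sdtip [ 661. -292.]
```

View pics/crop.png

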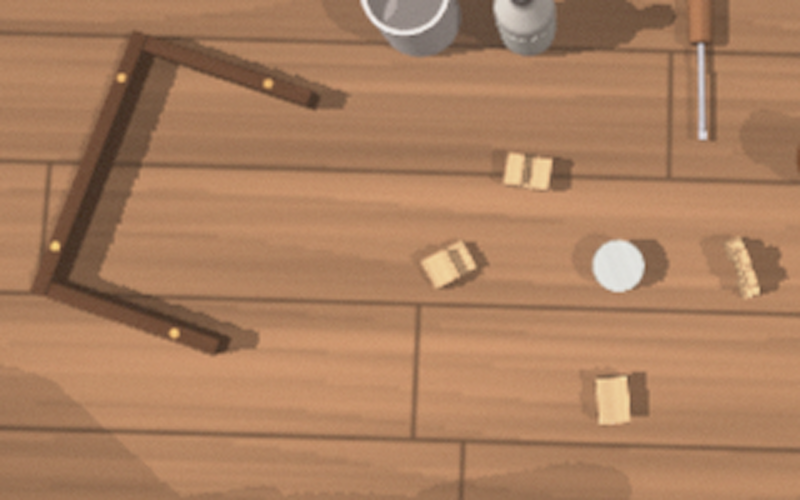

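The crop shows the notch block at (528,170), the step block at (449,264) with the step on its right end at 45° to the bay axis, and the plain block at (613,400). The bay's inward axis is about (0.26, 0.965), so I need tool yaw 1.307. I'll turn in place and narrow the fingers to make a two-point pusher.

Call:
carry_out:
  plan:
    - [[0,0,0,0,0,-0.0823,26],[0,0,0,0,0,-0.0823,26],[0,0,0,0,0,-0.0823,26],[0,0,0,0,0,-0.0823,26],[0,0,0,0,0,-0.0823,26],[0,0,0,0,0,-0.0823,26],[0,0,0,0,0,-0.0823,26],[0,0,0,0,0,-0.0823,26],[0,0,0,0,0,-0.0823,26],[0,0,0,0,0,-0.0823,26],[0,0,0,0,0,-0.0823,26],[0,0,0,0,0,-0.0823,26],[0,0,0,0,0,0,26]]

```text
time_s: 1.23
ee_pos: [0.1729, -0.522, 0.2052]
eef_rot: [-3.141, -0.0, 1.311]
force: [1.0, 0.5, -0.0]
grip_width: 0.0259
grip_force: 0.0
```

```bash
cat >> h.py <<'E'
ORG=np.array([.572,.096]); 
def bay(p): # world m -> bay mm (x,y)
    d=(np.array(p)[:2]-ORG)*1e3; return np.round([d@[.965,-.26],d@[.26,.965]])
E
python3 - <<'E'
from h import *
s=telemetry.get_obs(); print(s['time_s'],s['ee_pos'],s['eef_rot'],s['qpos'],s['grip_width'],bay(s['ee_pos']))
c=optics.camera('top')
f=lambda u,v,z: print(bay(ray(c,30+u/2.5,125+v/2.5,z)),z)
for q in [(420,263),(463,240),(433,288)]: f(*q,.022)
f(478,262,.012)
print('notch'); [f(*q,.022) for q in [(507,153),(552,157),(548,190),(504,186)]]
print('plain'); [f(*q,.022) for q in [(596,376),(629,374),(632,422),(600,425)]]
print('tin',bay([.540,-.214]),'glue',bay([.755,-.128]),'bridge',bay([.544,-.324]))
E
```

```text
1.2333 [ 0.17287086 -0.52198851  0.20519319] [-3.14131392e+00 -4.47602374e-04  1.31128654e+00] [-1.31758627e+00  3.00143707e-01  1.52128031e+00 -2.40658433e-05
  1.32069542e+00 -1.05807058e+00] 0.025893665715540453 [-224. -700.]
[   1. -138.] 0.022
[  32. -168.] 0.022
[ -17. -156.] 0.022
[  17. -186.] 0.012
notch
[ 118. -183.] 0.022
[ 126. -223.] 0.022
[  97. -228.] 0.022
[  89. -189.] 0.022
plain
[ -49. -317.] 0.022
[ -39. -344.] 0.022
[ -78. -358.] 0.022
[ -88. -332.] 0.022
tin [  50. -307.] glue [ 235. -169.] bridge [  82. -413.]
```

Call:
carry_out:
  plan:
    - [[28.75,14.6,0,0,0,0,26],[28.75,14.6,0,0,0,0,26],[28.75,14.6,0,0,0,0,26],[28.75,14.6,0,0,0,0,26],[28.75,14.6,0,0,0,0,26],[28.75,14.6,0,0,0,0,26],[28.75,14.6,0,0,0,0,26],[28.75,14.6,0,0,0,0,26],[28.75,14.6,0,0,0,0,26],[28.75,14.6,0,0,0,0,26],[28.75,14.6,0,0,0,0,26],[28.75,14.6,0,0,0,0,26],[28.75,14.6,0,0,0,0,26],[28.75,14.6,0,0,0,0,26],[28.75,14.6,0,0,0,0,26],[28.75,14.6,0,0,0,0,26],[0,0,30,0,0,0,26],[0,0,30,0,0,0,26],[0,0,30,0,0,0,26],[0,0,0,0,0,0,26]]

```text
time_s: 2.95
ee_pos: [0.5158, -0.1377, 0.1102]
eef_rot: [-3.133, -0.001, 1.305]
force: [-0.0, 0.1, -0.5]
grip_width: 0.0257
grip_force: 0.0
```

```bash
python3 - <<'E'
from h import *
s=telemetry.get_obs(); print(s['time_s'],s['ee_pos'],s['eef_rot'],bay(s['ee_pos']))
E
```

```text
2.95 [ 0.51576341 -0.13773934  0.11022836] [-3.13322174e+00 -5.27816501e-04  1.30485270e+00] [   7. -240.]
```

Call:
carry_out:
  plan:
    - [[0,3,26,0,0,0,26],[0,0,26,0,0,0,26],[0,0,26,0,0,0,26],[0,0,20,0,0,0,26],[0,0,6,0,0,0,26],[0,0,0,0,0,0,26],[12,0,0,0,0,0,26],[12,0,0,0,0,0,26],[12,0,0,0,0,0,26],[12,0,0,0,0,0,26],[12,0,0,0,0,0,26],[12,0,0,0,0,0,26],[12,0,0,0,0,0,26],[12,0,0,0,0,0,26],[12,0,0,0,0,0,26],[12,0,0,0,0,0,26],[0,0,0,0,0,0,26]]

```text
time_s: 4.37
ee_pos: [0.5529, -0.0217, 0.0115]
eef_rot: [3.141, -0.0, 1.309]
force: [-0.1, 0.1, 0.2]
grip_width: 0.0255
grip_force: 0.1
```

```bash
python3 - <<'E'
from h import *
s=telemetry.get_obs(); print(s['time_s'],s['ee_pos'],bay(s['ee_pos']))
snap('scene','s2.png'); c=snap('top','t3.png'); blocks(c)
a=cv2.imread('pics/s2.png')[100:260,150:470]; b=cv2.imread('pics/t3.png')[125:285,30:350]
cv2.imwrite('pics/m1.png',cv2.resize(np.vstack([a,b]),None,fx=1.8,fy=1.8,interpolation=2))
E
```

```text
4.3667 [ 0.55289746 -0.02166087  0.01151099] [  12. -119.]
blk [188. 379.] 108.5 ctr mm [218. -31.] corners [[209, 22], [225, 23], [228, -83], [211, -84]]
blk [438. 283.] 138.5 ctr mm [ 436. -572.] corners [[428, -504], [448, -505], [444, -640], [425, -639]]
blk [ 82. 280.] 286.5 ctr mm [422. 215.] corners [[393, 260], [473, 200], [451, 170], [371, 231]]
blk [328. 231.] 90.5 ctr mm [ 543. -328.] corners [[568, -313], [572, -326], [518, -343], [514, -329]]
blk [216. 204.] 125.0 ctr mm [597. -75.] corners [[606, -50], [607, -100], [589, -100], [588, -51]]
blk [241. 192.] 219.5 ctr mm [ 626. -130.] corners [[612, -105], [649, -111], [641, -155], [604, -149]]
blk [ 3. 87.] 61.5 ctr mm [856. 431.] corners [[871, 440], [871, 426], [842, 423], [842, 437]]
blk [124.  78.] 384.5 ctr mm [887. 150.] corners [[877, 269], [911, 269], [898, 32], [863, 33]]
blk [409.  83.] 615.0 ctr mm [ 894. -515.] corners [[835, -323], [951, -325], [953, -709], [836, -702]]
```

View pics/m1.png

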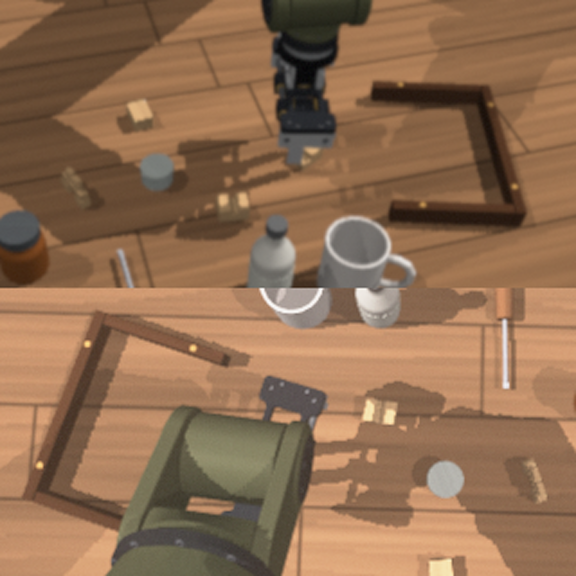

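The scene view shows the step block just ahead of the fingertips, at about (310,152) in the montage. The tips sit at z = 11.5 mm, which is too high for the 12 mm step. I'll back off, lower, and look.

Call:
carry_out:
  plan:
    - [[-15,0,0,0,0,0,26],[-15,0,0,0,0,0,26],[-15,0,0,0,0,0,26],[0,0,4,0,0,0,26],[0,0,3,0,0,0,26],[0,0,0,0,0,0,26]]

```text
time_s: 4.97
ee_pos: [0.5402, -0.067, 0.0036]
eef_rot: [-3.14, -0.0, 1.307]
force: [-0.5, 0.5, -0.2]
grip_width: 0.0261
grip_force: 0.0
```

```bash
python3 - <<'E'
from h import *
s=telemetry.get_obs(); print(s['time_s'],s['ee_pos'],bay(s['ee_pos']))
c=snap('scene','s3.png')
a=cv2.imread('pics/s3.png')[150:230,250:350]
cv2.imwrite('pics/m2.png',cv2.resize(a,None,fx=6,fy=6,interpolation=2))
R=Ro.from_euler('xyz',c['rotation']).as_matrix()
print([np.round(bay(ray(c,250+u,150+v,.012))).tolist() for u,v in [(20,20),(50,20),(80,20),(20,60)]])
E
```

```text
4.9667 [ 0.54019777 -0.06695459  0.00357597] [  12. -166.]
[[-42.0, -222.0], [-43.0, -144.0], [-44.0, -66.0], [95.0, -224.0]]
```

View pics/m2.png

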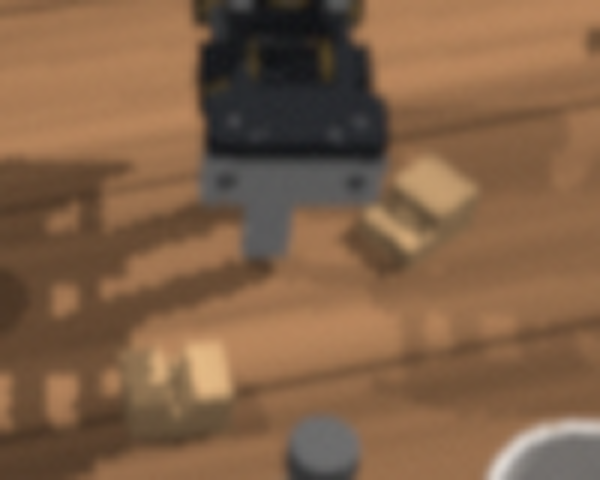

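The step block is caged nicely, still at 45°, at about (420,220) in the crop. That puts it near bay (14,-92). I'll keep pushing.

Call:
carry_out:
  plan:
    - [[12,0,-1,0,0,0,26],[12,0,0,0,0,0,26],[12,0,0,0,0,0,26],[12,0,0,0,0,0,26],[12,0,0,0,0,0,26],[12,0,0,0,0,0,26],[12,0,0,0,0,0,26],[12,0,0,0,0,0,26],[12,0,0,0,0,0,26],[12,0,0,0,0,0,26],[12,0,0,0,0,0,26],[12,0,0,0,0,0,26],[12,0,0,0,0,0,26],[12,0,0,0,0,0,26],[12,0,0,0,0,0,26],[12,0,0,0,0,0,26],[12,0,0,0,0,0,26],[12,0,0,0,0,0,26],[12,0,0,0,0,0,26],[12,0,0,0,0,0,26]]

```text
time_s: 6.68
ee_pos: [0.6034, 0.1657, 0.0054]
eef_rot: [-3.142, -0.0, 1.307]
force: [-0.5, -0.5, -0.2]
grip_width: 0.0264
grip_force: 0.2
```

Call:
carry_out:
  plan:
    - [[3,0,0,0,0,0,26],[0,0,0,0,0,0,26],[-15,0,0,0,0,0,26],[-15,0,0,0,0,0,26],[0,0,-25,0,0,0,12],[0,0,-30,0,0,0,12],[0,0,-30,0,0,0,12],[0,0,-30,0,0,0,12],[0,0,-30,0,0,0,12],[-25,0,-15,0,0,0,12],[-30,0,0,0,0,0,12],[-30,0,0,0,0,0,12],[-30,0,0,0,0,0,12],[-30,0,0,0,0,0,12],[0,0,0,0,0,0,12]]

```text
time_s: 7.93
ee_pos: [0.5566, -0.007, 0.1655]
eef_rot: [-3.141, 0.001, 1.303]
force: [0.3, -0.9, -0.3]
grip_width: 0.0122
grip_force: 0.0
```

```bash
python3 - <<'E'
from h import *
s=telemetry.get_obs(); print(s['time_s'],s['ee_pos'],bay(s['ee_pos']))
a=optics.camera('scene')['pixels'][100:280,150:470]; b=optics.camera('top')['pixels'][125:300,30:350]
cv2.imwrite('pics/m3.png',cv2.resize(np.vstack([a,b])[:,:,::-1],None,fx=1.65,fy=1.65,interpolation=2))
E
```

```text
7.9333 [ 0.55656306 -0.00703923  0.16550365] [  12. -103.]
```

View pics/m3.png

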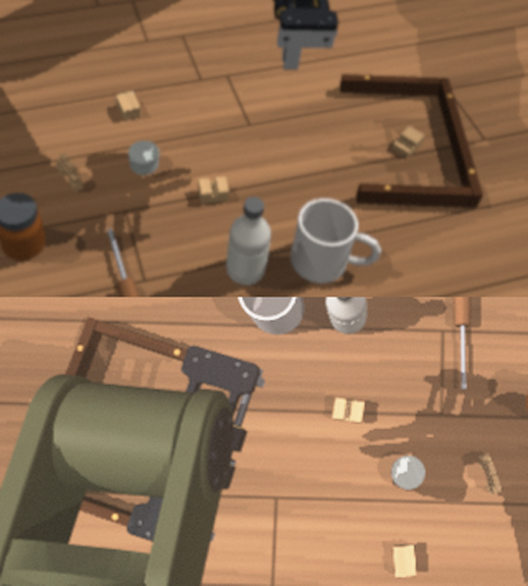

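The step block is in the bay, at (408,141) in the montage. Next is the notch block, which I'll push along its own long axis with tool yaw about 1.473.

Call:
carry_out:
  plan:
    - [[-27,17.5,0,0,0,0,12],[-27,17.5,0,0,0,0,12],[-27,17.5,0,0,0,0,12],[-27,17.5,0,0,0,0,12],[-27,17.5,0,0,0,0,12],[-27,17.5,0,0,0,0,12],[0,0,0,0,0,-0.085,12],[0,0,0,0,0,-0.085,12],[0,0,25,0,0,0,12],[0,0,25,0,0,0,12],[0,0,25,0,0,0,12],[0,0,25,0,0,0,12],[0,0,0,0,0,0,12]]

```text
time_s: 9.12
ee_pos: [0.6152, -0.1841, 0.0602]
eef_rot: [-3.134, -0.002, 1.478]
force: [-0.8, -0.1, -0.9]
grip_width: 0.0119
grip_force: 0.0
```

```bash
python3 - <<'E'
from h import *
s=telemetry.get_obs(); print(s['time_s'],s['ee_pos'],s['eef_rot'],bay(s['ee_pos']))
E
```

```text
9.1167 [ 0.61515918 -0.18409886  0.06021653] [-3.13405308e+00 -2.02853984e-03  1.47777185e+00] [ 114. -259.]
```

Call:
carry_out:
  plan:
    - [[0,3,20,0,0,0,12],[0,0,20,0,0,0,12],[0,0,12,0,0,0,12],[0,0,3,0,0,0,12],[0,0,0,0,0,0,12],[0,0,0,0,0,0,12],[6,0,0,0,0,0,12],[9,0,0,0,0,0,12],[10,0,0,0,0,0,12],[10,0,0,0,0,0,12],[10,0,0,0,0,0,12],[10,0,0,0,0,0,12],[10,0,0,0,0,0,12],[0,0,0,0,0,0,12]]

```text
time_s: 10.28
ee_pos: [0.6268, -0.1186, 0.0104]
eef_rot: [-3.141, -0.0, 1.479]
force: [-0.4, 0.0, -0.1]
grip_width: 0.0119
grip_force: 0.0
```

```bash
python3 - <<'E'
from h import *
s=telemetry.get_obs(); print(s['time_s'],s['ee_pos'],s['eef_rot'],bay(s['ee_pos']))
a=optics.camera('scene')['pixels'][100:280,150:470]
cv2.imwrite('pics/m4.png',cv2.resize(a[:,:,::-1],None,fx=2.4,fy=2.4,interpolation=2))
E
```

```text
10.2833 [ 0.62679437 -0.11861811  0.01044732] [-3.14143481e+00 -2.65470354e-04  1.47916539e+00] [ 109. -193.]
```

View pics/m4.png

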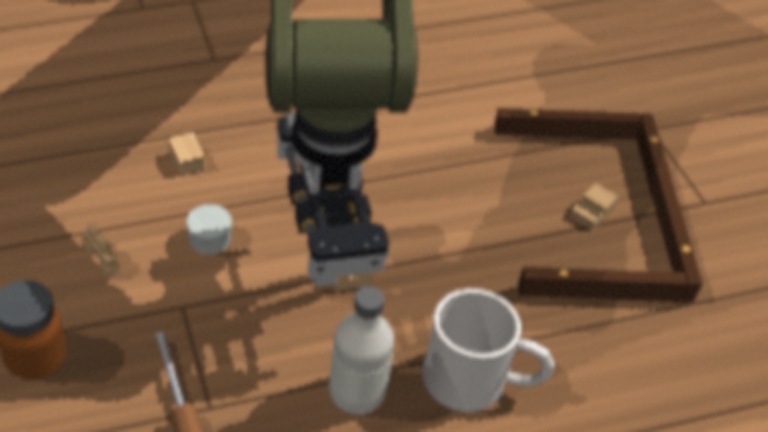

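The notch block is hidden behind the gripper, with a small part visible at (355,282), as expected mid-push. I'll continue.

Call:
carry_out:
  plan:
    - [[10,0,0,0,0,0,12],[10,0,0,0,0,0,12],[10,0,0,0,0,0,12],[10,0,0,0,0,0,12],[10,0,0,0,0,0,12],[10,0,0,0,0,0,12],[10,0,0,0,0,0,12],[10,0,0,0,0,0,12],[10,0,0,0,0,0,12],[10,0,0,0,0,0,12],[10,0,0,0,0,0,12],[10,0,0,0,0,0,12],[10,0,0,0,0,0,12],[0,0,0,0,0,0,12]]

```text
time_s: 11.5
ee_pos: [0.6388, 0.0106, 0.0104]
eef_rot: [3.142, -0.0, 1.479]
force: [-0.0, -0.4, -0.2]
grip_width: 0.0121
grip_force: 0.0
```

```bash
python3 - <<'E'
from h import *
s=telemetry.get_obs(); print(s['time_s'],s['ee_pos'],s['eef_rot'],bay(s['ee_pos']))
a=optics.camera('scene')['pixels'][100:280,150:470]
cv2.imwrite('pics/m5.png',cv2.resize(a[:,:,::-1],None,fx=2.4,fy=2.4,interpolation=2))
E
```

```text
11.5 [0.63883867 0.01059872 0.0104486 ] [ 3.14154307e+00 -2.16919049e-04  1.47890094e+00] [ 87. -65.]
```

View pics/m5.png

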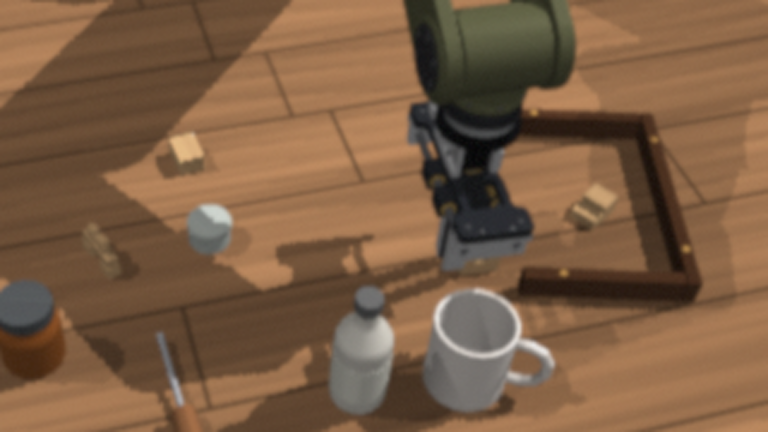

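The notch block shows at (482,266), tracking well just before the bay mouth. I'll finish the push, retract and lift.

Call:
carry_out:
  plan:
    - [[10,0,0,0,0,0,12],[10,0,0,0,0,0,12],[10,0,0,0,0,0,12],[10,0,0,0,0,0,12],[10,0,0,0,0,0,12],[10,0,0,0,0,0,12],[10,0,0,0,0,0,12],[10,0,0,0,0,0,12],[10,0,0,0,0,0,12],[10,0,0,0,0,0,12],[12,0,0,0,0,0,12],[0,0,0,0,0,0,12],[-15,0,0,0,0,0,12],[-15,0,0,0,0,0,12],[0,0,-25,0,0,0,12],[0,0,-30,0,0,0,12],[0,0,-30,0,0,0,12],[0,0,-30,0,0,0,12],[0,0,-30,0,0,0,12],[0,0,0,0,0,0,12]]

```text
time_s: 13.22
ee_pos: [0.6484, 0.0883, 0.1623]
eef_rot: [3.133, -0.001, 1.476]
force: [0.2, 0.0, 1.1]
grip_width: 0.0123
grip_force: 0.0
```

Call:
carry_out:
  plan:
    - [[0,0,0,0,0,0.06,20],[0,0,0,0,0,0.06,20],[0,0,0,0,0,0.06,20],[-34,0,0,0,0,0,20],[-34,0,0,0,0,0,20],[-34,0,0,0,0,0,20],[-34,0,0,0,0,0,20],[-34,0,0,0,0,0,20],[-34,0,0,0,0,0,20],[-34,0,0,0,0,0,20],[-34,0,0,0,0,0,20],[0,0,0,0,0,0,20]]

```text
time_s: 14.22
ee_pos: [0.5705, -0.178, 0.1551]
eef_rot: [-3.141, 0.001, 1.292]
force: [-0.6, -0.0, 0.8]
grip_width: 0.0199
grip_force: 0.0
```

```bash
python3 - <<'E'
from h import *
s=telemetry.get_obs(); print(s['time_s'],s['ee_pos'],s['eef_rot'],bay(s['ee_pos']))
b=optics.camera('scene')['pixels'][100:280,150:470]; c=optics.camera('top'); blocks(c); a=c['pixels'][125:300,30:350]
cv2.imwrite('pics/m6.png',cv2.resize(np.vstack([b,a])[:,:,::-1],None,fx=1.65,fy=1.65,interpolation=2))
E
```

```text
14.2167 [ 0.57047873 -0.17803517  0.15509738] [-3.14127618e+00  9.52394490e-04  1.29157763e+00] [  70. -265.]
blk [327. 271.] 404.0 ctr mm [ 456. -326.] corners [[445, -258], [492, -268], [467, -394], [420, -384]]
blk [325. 232.] 213.0 ctr mm [ 542. -322.] corners [[556, -287], [579, -317], [528, -357], [505, -328]]
blk [187. 217.] 75.5 ctr mm [566. -12.] corners [[524, 34], [629, -9], [607, -58], [503, -14]]
blk [108. 189.] 470.0 ctr mm [624. 171.] corners [[597, 222], [682, 160], [650, 119], [566, 182]]
blk [135.  81.] 305.0 ctr mm [879. 125.] corners [[870, 232], [910, 230], [889, 17], [849, 20]]
blk [409.  83.] 602.0 ctr mm [ 894. -515.] corners [[835, -323], [951, -325], [953, -709], [836, -702]]
```

View pics/m6.png

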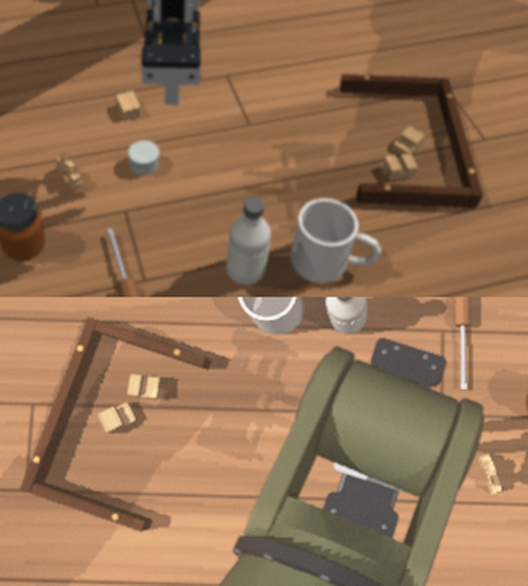

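Both offcuts are in the bay, at (143,386) and (117,417) in the montage. Next is the plain block, at bay (-64,-338).

Call:
carry_out:
  plan:
    - [[-22.5,-22.3,0,0,0,0,20],[-22.5,-22.3,0,0,0,0,20],[-22.5,-22.3,0,0,0,0,20],[-22.5,-22.3,0,0,0,0,20],[-22.5,-22.3,0,0,0,0,20],[-22.5,-22.3,0,0,0,0,20],[0,0,25,0,0,0,20],[0,0,25,0,0,0,20],[0,0,25,0,0,0,20],[0,0,25,0,0,0,20],[0,0,0,0,0,0,20]]

```text
time_s: 15.23
ee_pos: [0.4058, -0.2636, 0.0515]
eef_rot: [-3.136, -0.002, 1.298]
force: [-0.8, 0.3, -1.6]
grip_width: 0.0201
grip_force: 0.0
```

```bash
python3 - <<'E'
from h import *
s=telemetry.get_obs(); print(s['time_s'],s['ee_pos'],s['eef_rot'],bay(s['ee_pos']))
E
```

```text
15.2333 [ 0.40580976 -0.26362998  0.0515319 ] [-3.13554467e+00 -2.48559999e-03  1.29800111e+00] [ -67. -390.]
```

Call:
carry_out:
  plan:
    - [[0,3,18,0,0,0,20],[0,0,18,0,0,0,20],[0,0,7,0,0,0,20],[0,0,0,0,0,0,20],[8,0,0,0,0,0,20],[8,0,0,0,0,0,20],[8,0,0,0,0,0,20],[8,0,0,0,0,0,20],[8,0,0,0,0,0,20],[10,0,0,0,0,0,20],[10,0,0,0,0,0,20],[10,0,0,0,0,0,20],[10,0,0,0,0,0,20],[10,0,0,0,0,0,20],[10,0,0,0,0,0,20],[10,0,0,0,0,0,20],[10,0,0,0,0,0,20],[10,0,0,0,0,0,20],[10,0,0,0,0,0,20],[0,0,0,0,0,0,20]]

```text
time_s: 16.9
ee_pos: [0.4487, -0.13, 0.0124]
eef_rot: [-3.141, -0.0, 1.299]
force: [-0.3, 0.2, -0.0]
grip_width: 0.0199
grip_force: 0.0
```

Call:
carry_out:
  plan:
    - [[10,0,0,0,0,0,20],[10,0,0,0,0,0,20],[10,0,0,0,0,0,20],[10,0,0,0,0,0,20],[10,0,0,0,0,0,20],[10,0,0,0,0,0,20],[10,0,0,0,0,0,20],[10,0,0,0,0,0,20],[10,0,0,0,0,0,20],[10,0,0,0,0,0,20],[10,0,0,0,0,0,20],[10,0,0,0,0,0,20],[10,0,0,0,0,0,20],[0,0,0,0,0,0,20]]

```text
time_s: 18.07
ee_pos: [0.4839, -0.0048, 0.0125]
eef_rot: [3.141, -0.0, 1.299]
force: [-0.6, 0.4, 0.3]
grip_width: 0.0203
grip_force: 0.0
```

```bash
python3 - <<'E'
from h import *
s=telemetry.get_obs(); print(s['time_s'],s['ee_pos'],s['eef_rot'],bay(s['ee_pos']))
a=optics.camera('scene')['pixels'][80:280,150:470]
cv2.imwrite('pics/m7.png',cv2.resize(a[:,:,::-1],None,fx=2.4,fy=2.4,interpolation=2))
E
```

```text
18.0667 [ 0.48386423 -0.00480652  0.01248075] [ 3.14139084e+00 -1.76346134e-04  1.29863421e+00] [ -59. -120.]
```

View pics/m7.png

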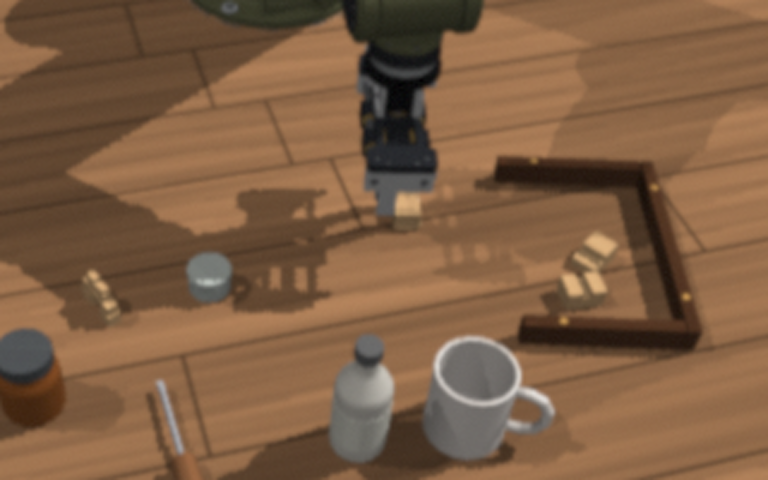

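The plain block is square against the fingers, at (407,212), and lined up with the bay. I'll finish the push. I've now used my 10 views, so the final check will be numeric.

Call:
carry_out:
  plan:
    - [[10,0,0,0,0,0,20],[10,0,0,0,0,0,20],[10,0,0,0,0,0,20],[10,0,0,0,0,0,20],[10,0,0,0,0,0,20],[10,0,0,0,0,0,20],[10,0,0,0,0,0,20],[10,0,0,0,0,0,20],[10,0,0,0,0,0,20],[10,0,0,0,0,0,20],[10,0,0,0,0,0,20],[10,0,0,0,0,0,20],[10,0,0,0,0,0,20],[10,0,0,0,0,0,20],[10,0,0,0,0,0,20],[10,0,0,0,0,0,20],[10,0,0,0,0,0,20],[0,0,0,0,0,0,20]]

```text
time_s: 19.62
ee_pos: [0.5297, 0.159, 0.0125]
eef_rot: [3.141, -0.0, 1.299]
force: [0.3, 0.2, 0.2]
grip_width: 0.0198
grip_force: 0.0
```

Call:
carry_out:
  plan:
    - [[-15,0,0,0,0,0,20],[-15,0,0,0,0,0,20],[0,0,-25,0,0,0,20],[0,0,-30,0,0,0,20],[0,0,-30,0,0,0,20],[0,0,-30,0,0,0,20],[0,0,-30,0,0,0,20],[-30,0,0,0,0,0,20],[-30,0,0,0,0,0,20],[-30,0,0,0,0,0,20],[-30,0,0,0,0,0,20],[-30,0,0,0,0,0,20],[-30,0,0,0,0,0,20],[-30,0,0,0,0,0,20],[-30,0,0,0,0,0,20],[-30,0,0,0,0,0,20],[0,0,0,0,0,0,20],[0,0,0,0,0,0,20]]

```text
time_s: 21.12
ee_pos: [0.447, -0.1333, 0.1574]
eef_rot: [-3.141, 0.0, 1.294]
force: [-0.1, -0.4, 0.6]
grip_width: 0.0201
grip_force: 0.0
```

```bash
python3 - <<'E'
from h import *
s=telemetry.get_obs(); print(s['time_s'],s['ee_pos'],bay(s['ee_pos']))
for n in('scene','top'):
    c=optics.camera(n)
    m=cv2.inRange(cv2.cvtColor(c['pixels'],cv2.COLOR_RGB2HSV),(14,60,165),(32,140,255))
    for k in cv2.findContours(m,0,2)[0]:
        if cv2.contourArea(k)>15:
            b=[bay(ray(c,*p[0],.02)) for p in k]
            lo,hi=np.min(b,0),np.max(b,0)
            if -130<lo[0]<130 and -450<lo[1]<170: print(n,lo,hi)
E
```

```text
21.1167 [ 0.44704313 -0.1333209   0.15735016] [ -61. -254.]
scene [ 105. -356.] [ 137. -251.]
scene [  79. -191.] [ 104. -157.]
scene [  72. -153.] [  95. -118.]
scene [  65. -113.] [ 81. -71.]
scene [43. 57.] [72. 74.]
scene [33. 10.] [54. 55.]
scene [19. 77.] [69. 99.]
scene [-13.  94.] [ 18. 122.]
scene [-72.  65.] [-42.  90.]
scene [ -80. -243.] [ -63. -169.]
scene [ -96. -156.] [ -72. -124.]
scene [-129. -160.] [-103.  -78.]
top [  55. -434.] [ 105. -393.]
top [-75.  61.] [-34.  90.]
top [-14.  72.] [ 33. 122.]
top [44. 53.] [78. 77.]
top [40. 78.] [72. 98.]
```

All three offcuts measure inside the bay: plain x -75..-34, y 61..90; step x -14..33, y 72..122; notch x 40..78, y 53..98. The bridge is where it was and the arm is clear, so I'll hand in.

```bash
python3 -c "
from h import *
print(ctrl.hand_in())"
```

```text
the job is handed in; nothing more can be done
None
```

All three offcuts were swept into the catch bay and rest at least 30 mm inside its walls; the bridge measured unmoved and the rest looked undisturbed in the camera views, and I handed the job in at about 21 s of the 70 s limit.

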